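# Close the stone chest's drawer and hold its lid open

## Robot

A 6-joint arm with a two-finger parallel gripper is mounted at the origin on the work surface. World frame = base frame: x ahead of the robot, y to its left, z up, the work surface at z = 0. Lengths are in mm, angles in rad, forces in N, time in s.
With the tool pointing down it reaches from about 375 to 925 mm from the base axis. Payload 5.7 kg.
Tool frame: the origin (TCP) lies on the centre line of the jaws, within the pads' length; the fingertips stand 17 mm ahead of it and the grasp point (between the pads) lies 2 mm behind it; x points along the fingers, z is the direction in which the jaws open and shut, and the axes are right-handed (so a half turn about x gives the same grasp; the last joint's range is limited). The gripper opens to 88 mm and grips with 3 to 60 N. Pads are 20 mm wide; open, the fingers measure 115 mm over their backs; the gripper's body (75 mm by 178 mm) begins 61 mm behind the grasp point.
Start: joints at [-1.343, 0.359, 1.51, -0, 1.272, -0.115], TCP at [201.659, -565.064, 239.623] pointing down, gripper open.
Joint ranges: [-2.97, 2.97], [-1.01, 2.36], [0.21, 2.38], [-0.96, 4.11], [0.2, 2.71], [-2.98, 2.98]. Speed limits (rad/s): [2.39, 2.39, 3.14, 3.14, 3.14, 3.14].

## Interface

Orientations are given as a unit quaternion [w, x, y, z].
In Python, from station import arm gives the robot as it stands.
- The arm moves only by the shell command python3 -m crank 'ROWS' [FORCE]. ROWS is JSON, a list of rows, each an object of numbers: "x", "y", "z": the shift along the tool's x, y, z in cm; "rx", "ry", "rz": the turn, a rotation vector about the tool's x, y, z in rad; "hand": the closure, from 0 (fully open) to 1 (shut). A call has 1 to 12 rows; each row is the pose to reach, as a shift and turn from the pose commanded when the call began, along the tool's axes at that moment; what a row does not reach only later rows make up. A row lasts 1/8 s, in which the tool goes at most 62.5 mm and 10.7 degrees, less where a joint would pass 70% of its speed; a pose out of reach is approached as far as the arm can. A call with a gripper value outside its range is refused whole. The fingers move at their own pace and stop on an object; FORCE is the grip in N (left out, the last holds). Time passes only in rows, so rows that repeat a pose let the fingers close. It gives the time, the measured TCP pose, the force and the opening at its end, in the units of the state.
- arm.observe(): the state, without advancing time (a new reading comes with each control period).
- arm.camera(name): name is "scene" or "top" or "wrist"; returns a dict with "image" (400x640x3 uint8, red, green, blue), "fx", "fy", "cx", "cy" (pixels), "extrinsics" (4x4, takes a point from world to camera coordinates). Camera axes: x right, y down, z forward; pixel columns grow to the right and rows downward; lengths in mm; the calibration is good to about 2 mm. A picture is of the moment at which its call begins. There is no depth.
- arm.job_done(): hands the job in, once; it reports no verdict.
The state is a dict: "clock": time; "joint_pos": joint angles; "joint_velocities": joint speeds; "tau": joint torques, N m; "tool_pos": TCP position; "orientation": TCP orientation; "wrist_force": force on the tool from outside, world axes, zero at the start; "ft_torque": the same for the moment, N m; "finger_gap": finger opening in mm.
Only numpy, scipy, OpenCV 4.12 (cv2) and the standard library are available. Lean on these libraries where they do the work, as an engineer would, in place of code of your own. Each camera call takes 0.05 s, during which the arm holds its last target. There are 200 camera calls.

## Task

Push the open drawer of the dark wooden stone chest fully home until it clicks in, then lift the chest's lid and hold it open at about 50 degrees, so that the setter can pick from the tray. The lid has no stay and falls shut by itself, so finish while still holding it there with the gripper's fingers. Leave the other things on the bench where they are.

Things in the scene. Friction and masses are not known exactly. Their poses are not given: they have to be found in the camera images.
- chest: dark wooden chest fixed to the bench, 170 mm deep (its x), 220 mm wide (its y), 85 mm tall without the 8 mm lid; origin under its centre. Its front, with the drawer, is its -x side and faces roughly the robot; its z is up.
- drawer (a joint): how far the chest's only drawer stands out (m): 0 fully home, up to 0.09 out; it slides along the chest's x. It slides with 1 to 2 N; a spring catch resists from about 9 mm before home (push with about 10 N to pass it; it gives way at about 4 mm), then keeps the drawer home. Drawer front 216 mm wide, from 4 to 46 mm above the bench.
- drawer_pull (a point): middle of the drawer's steel bar pull, a bar 100 mm long along the chest's y, about 10 mm thick, 30 mm above the bench and 35 mm out from the drawer front. Moves with the drawer; drawer home, it lies 120 mm before the chest's origin (chest's -x).
- lid (a joint): opening angle of the lid (rad): 0 shut, 0.87 is 50 degrees, at most 1.75. Falls shut freely when let go below 90 degrees. Lid 172 x 224 x 8 mm with brass corners, 0.25 to 0.5 kg, so it takes 2 to 3 N at the knob to lift.
- lid_knob (a point): middle of the head of the lid's round steel knob: head 23 mm across and 18 mm tall, on a thin neck, its middle 28 mm above the lid's upper face, its top 38 mm above it. On the lid's centre line, 18 mm behind the front of the chest. 152 mm before and 36 mm above the hinge axis when shut; turns with the lid.
- lid_hinge (a point): middle of the lid's hinge axis, which runs along the chest's y at the top of the chest's back (85 mm behind the chest's origin, chest's +x, and 85.5 mm above the bench). The lid's front swings up and away from the robot about it.
- loupe: black stand loupe, 48 mm wide foot, 55 mm tall, beside the chest; origin under its foot; to be left alone
- case: closed small black case 75 x 55 x 28 mm, beside the chest; origin under its centre; to be left alone
- tweezers: steel tweezers 140 mm long, 6 mm high, lying near the chest; origin under the middle; to be left alone
- file_block: light wooden sanding block 110 x 24 x 20 mm, lying near the chest; origin under its centre; to be left alone
- jar: amber glass jar 44 mm wide, 60 mm tall; origin under its foot; to be left alone
- hammer: hammer lying on the bench; origin underneath it; to be left alone

How it is judged (in metres and radians):
On the way, in this order (a step that is already met when the one before it is completed fails the run):
1. the drawer is fully home, the lid still shut (value of joint drawer below 0.003 m and value of joint lid below 0.15 rad), for 0.2 s.
2. the lid is held open at about 50 degrees by the fingers, the drawer still home (value of joint drawer below 0.003 m and value of joint lid between 0.72 and 1.03 rad and contact force between the fingers and lid above 0.3 N), for 0.3 s.
At the end, for the whole second after the job is handed in: The drawer is home (within 3 mm) and the lid is held still by the fingers at 50 degrees, within about 9 degrees either way (0.72 to 1.03 rad), the fingers bearing on it with more than 0.3 N (all of step 2 and velocity of joint lid between -0.1 and 0.1 rad/s); the arm keeps its last pose, push and grip.
It fails at once if another thing on the bench is moved by more than 30 mm (distance of any of loupe, case, tweezers, file_block, jar, hammer from where it was at the start of the episode above 0.03 m).
It also fails if it takes over 53 s, if anything falls off the work surface, if the arm or the gripper's body presses on something with over 40 N, if the wrist force passes 120 N, or if a joint passes its speed limit or range.

## Working session

There is one attempt and no reset: what is moved stays moved. The work goes in short steps, Python scripts to look and compute and a shell command to move; the robot and the scene stay as the last step left them, time stands still between calls to the robot, and variables do not carry over. Pictures are saved under pics/ and viewed, about 8 in all and at most 12, crops included, and the job is handed in when it is done.

```bash
ls; mkdir -p pics
cat > h.py <<'E'
import numpy as np, cv2
from station import arm
from scipy.spatial.transform import Rotation as R
def snap(n,f):
    c=arm.camera(n); cv2.imwrite(f'pics/{f}.png',c['image'][:,:,::-1]); np.savez(f'pics/{f}.npz',**c); return c
def ray(c,u,v):
    E=np.array(c['extrinsics']); r=E[:3,:3].T@np.array([(u-c['cx'])/c['fx'],(v-c['cy'])/c['fy'],1]); return -E[:3,:3].T@E[:3,3], r/np.linalg.norm(r)
def onz(c,u,v,z):
    o,r=ray(c,u,v); return o+r*(z-o[2])/r[2]
def tri(a,b):
    (o,r),(p,s)=ray(*a),ray(*b); t=np.linalg.lstsq(np.c_[r,-s],p-o,rcond=None)[0]
    A,B=o+r*t[0],p+s*t[1]; return (A+B)/2,np.linalg.norm(A-B)
def proj(c,P):
    E=np.array(c['extrinsics']); q=E[:3,:3]@np.array(P)+E[:3,3]; return c['fx']*q[0]/q[2]+c['cx'],c['fy']*q[1]/q[2]+c['cy']
def tool():
    s=arm.observe(); q=s['orientation']; return np.array(s['tool_pos']),R.from_quat([q[1],q[2],q[3],q[0]])
def load(f): return dict(np.load(f'pics/{f}.npz'))
E
python3 - <<'E'
from h import *
s=arm.observe(); print(s)
print(tool()[1].as_matrix().round(3))
for n in('top','scene'): c=snap(n,n+'0'); print(c['fx'],np.array(c['extrinsics']).round(2))
E
```

```text
pics
{'clock': 0.0, 'joint_pos': array([-1.34309460e+00,  3.59517356e-01,  1.51145727e+00,  5.54911964e-05,
        1.27244767e+00, -1.15093662e-01]), 'joint_velocities': array([-9.27114496e-04, -1.28725099e-03,  9.20408864e-04,  3.68860884e-05,
       -1.96226262e-03,  2.66705431e-05]), 'tau': array([ 3.98243734e-03, -5.15362787e+01, -2.70719236e+01,  6.78457017e-02,
        3.46422102e-02, -1.13502947e-04]), 'tool_pos': array([ 201.53794691, -564.44114619,  238.79273706]), 'orientation': array([ 0.57748003,  0.40784329,  0.5784199 , -0.40695343]), 'wrist_force': array([0.70055058, 0.08861679, 0.5851894 ]), 'ft_torque': array([0.04910262, 0.00381165, 0.00422674]), 'finger_gap': 88.13438909102776}
[[-0.     0.942  0.336]
 [ 0.002  0.336 -0.942]
 [-1.     0.    -0.002]]
399.22815294553175 [[-1.00000e-02 -1.00000e+00  1.00000e-02  2.66000e+00]
 [-9.70000e-01  1.00000e-02 -2.30000e-01  6.12490e+02]
 [ 2.30000e-01 -1.00000e-02 -9.70000e-01  1.39955e+03]
 [ 0.00000e+00  0.00000e+00  0.00000e+00  1.00000e+00]]
427.2701416459735 [[-8.40000e-01  5.40000e-01  1.00000e-02  5.21510e+02]
 [ 4.20000e-01  6.80000e-01 -6.10000e-01 -1.84740e+02]
 [-3.40000e-01 -5.00000e-01 -8.00000e-01  1.99304e+03]
 [ 0.00000e+00  0.00000e+00  0.00000e+00  1.00000e+00]]
```

View pics/top0.png

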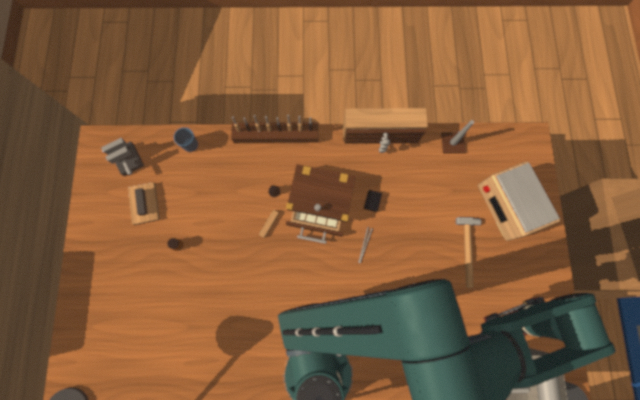

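View pics/scene0.png

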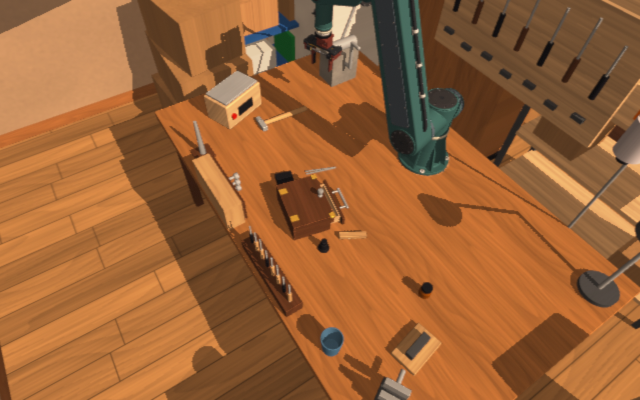

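The top view shows the chest near (320,195), its drawer pull at (312,238) and its knob at (317,207). The file block is at (270,223), the tweezers at (365,245), the loupe at (275,190) and the case at (373,200). I'll enlarge the chest in both views next.

Run:
```python
from h import *
a=cv2.imread('pics/top0.png')[155:255,255:385]; b=cv2.imread('pics/scene0.png')[160:250,265:375]
a=cv2.resize(a,None,fx=6,fy=6,interpolation=cv2.INTER_CUBIC)[:, :]
b=cv2.resize(b,None,fx=6,fy=6,interpolation=cv2.INTER_CUBIC)
cv2.imwrite('pics/ca.png',a); cv2.imwrite('pics/cb.png',b)
```

```text
(no output)
```

View pics/ca.png

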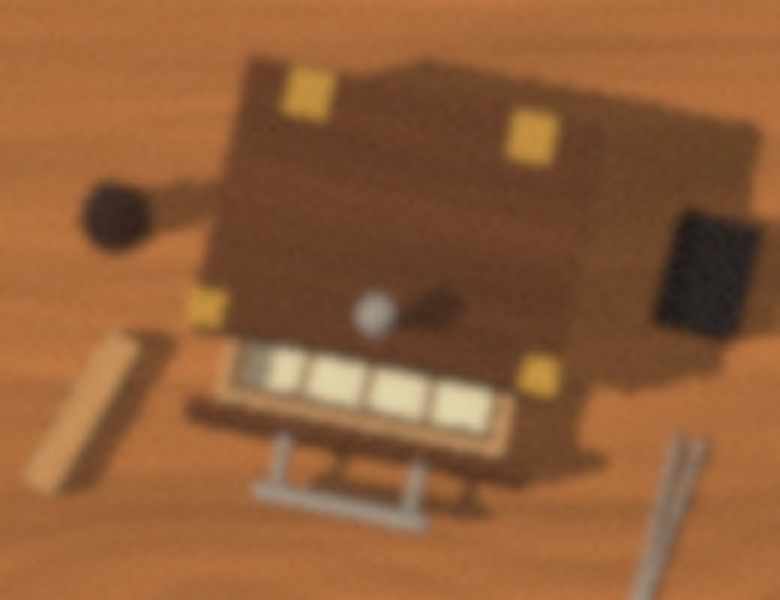

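View pics/cb.png

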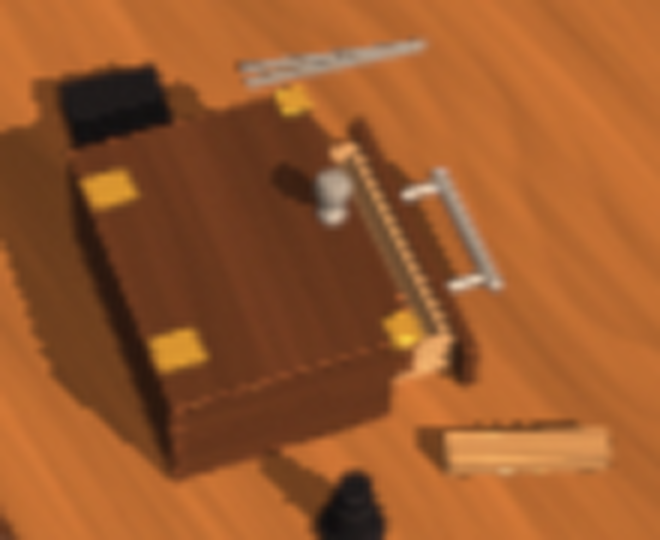

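The enlarged top view shows the knob at crop (376,315), the bar ends at (262,489) and (422,523), and the front brass corners at (208,308) and (540,376). The enlarged scene view shows the knob at (332,188), the bar ends at (440,172) and (497,288), and the brass corners at (405,328) and (293,100).

Run:
```python
from h import *
T,S=load('top0'),load('scene0')
t=lambda u,v:(T,255+(u+.5)/6-.5,155+(v+.5)/6-.5)
s=lambda u,v:(S,265+(u+.5)/6-.5,160+(v+.5)/6-.5)
for n,a,b in [('knob',(376,312),(332,185)),('barL',(262,489),(497,286)),('barR',(422,523),(441,174)),('brL',(208,308),(405,328)),('brR',(540,376),(293,100)),('hL',(308,95),(178,350)),('hR',(532,137),(109,189))]:
    print(n,*tri(t(*a),s(*b)), onz(*t(*a),{'k':121,'b':94 if n[1]=='r' else 30,'h':94}[n[0]]))
print('block',onz(*t(125,345),20),onz(*t(45,480),20)); print('tw',onz(*t(680,440),5),onz(*t(640,595),5))
```

```text
knob [576.58589774  -2.83566998 126.96818757] 0.11473016564935537 [577.868935    -2.84448816 121.        ]
barL [485.44464445  69.0471312   30.48719782] 2.7470689967218975 [486.45522391  68.06013252  30.        ]
barR [463.35701813 -29.94339416  33.80468904] 1.7179447612412273 [464.44600328 -30.67646482  30.        ]
brL [586.59271303  98.95006776  93.36639593] 2.12523795302875 [587.19068303  98.13883855  94.        ]
brR [ 543.60163556 -100.81951431   94.37979343] 0.21507932966860993 [ 543.75072319 -100.92816974   94.        ]
hL [720.81888722  37.29912685  95.12738494] 0.3240463074315171 [721.06036775  37.43774638  94.        ]
hR [692.41272728 -99.70528999  95.8599098 ] 0.06528046775880841 [692.99318055 -99.87252391  94.        ]
block [580.27017703 155.09166496  20.        ] [494.77959016 203.69595713  20.        ]
tw [ 518.9513662  -195.46793541    5.        ] [ 421.44996982 -166.65440282    5.        ]
```

```bash
python3 -m crank '[{"y":10,"z":-12,"rx":0.15,"hand":1},{"y":20,"z":-24,"rx":0.3,"hand":1},{"y":41,"z":-48.3,"rx":0.56,"hand":1},{"y":41,"z":-48.3,"rx":0.56,"hand":1},{"y":41,"z":-48.3,"rx":0.56,"hand":1},{"y":41,"z":-48.3,"rx":0.56,"hand":1},{"y":41,"z":-48.3,"rx":0.56,"hand":1},{"y":41,"z":-48.3,"rx":0.56,"hand":1},{"y":41,"z":-48.3,"rx":0.56,"hand":1},{"y":41,"z":-48.3,"rx":0.56,"hand":1},{"y":41,"z":-48.3,"rx":0.56,"hand":1},{"y":41,"z":-48.3,"rx":0.56,"hand":1}]' 20
python3 - <<'E'
from h import *
p,r=tool(); print(p,r.as_matrix().round(3))
snap('wrist','w1')
E
```

```text
[ 201.51703307 -564.51757214  238.91547062] [[-0.     0.942  0.336]
 [ 0.002  0.336 -0.942]
 [-1.     0.    -0.002]]invalid input at $[0]: expected keys x, y, z, rx, ry, rz, hand
```

View pics/w1.png

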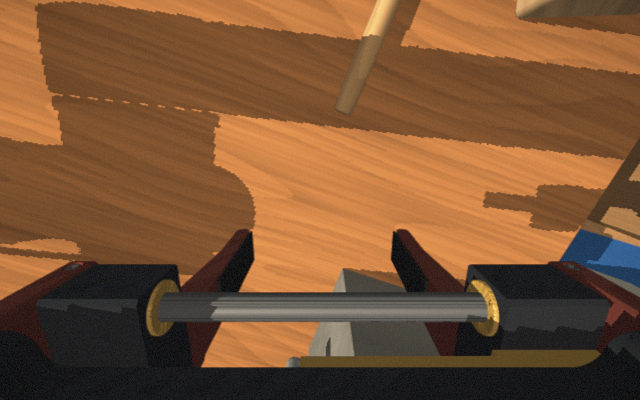

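All keys are required in each row, so the call was refused and the arm hasn't moved. The picture shows only the open jaws and the hammer handle near (365,60).

```bash
python3 -m crank '[{"x":0,"y":10,"z":-12,"rx":0.15,"ry":0,"rz":0,"hand":1},{"x":0,"y":20,"z":-24,"rx":0.3,"ry":0,"rz":0,"hand":1},{"x":0,"y":41,"z":-48.3,"rx":0.56,"ry":0,"rz":0,"hand":1},{"x":0,"y":41,"z":-48.3,"rx":0.56,"ry":0,"rz":0,"hand":1},{"x":0,"y":41,"z":-48.3,"rx":0.56,"ry":0,"rz":0,"hand":1},{"x":0,"y":41,"z":-48.3,"rx":0.56,"ry":0,"rz":0,"hand":1},{"x":0,"y":41,"z":-48.3,"rx":0.56,"ry":0,"rz":0,"hand":1},{"x":0,"y":41,"z":-48.3,"rx":0.56,"ry":0,"rz":0,"hand":1},{"x":0,"y":41,"z":-48.3,"rx":0.56,"ry":0,"rz":0,"hand":1},{"x":0,"y":41,"z":-48.3,"rx":0.56,"ry":0,"rz":0,"hand":1},{"x":0,"y":41,"z":-48.3,"rx":0.56,"ry":0,"rz":0,"hand":1},{"x":0,"y":41,"z":-48.3,"rx":0.56,"ry":0,"rz":0,"hand":1}]' 20
python3 - <<'E'
from h import *
p,r=tool(); print(p,r.as_matrix().round(3))
snap('wrist','w2')
E
```

```text
clock: 1.65
tool_pos: [425.1, 27.8, 239.4]
orientation: [-0.443, -0.55, -0.444, 0.551]
wrist_force: [-0.2, -0.4, 0.6]
finger_gap: 0.6
[425.13732053  27.75293666 239.4487779 ] [[-0.001  0.977 -0.213]
 [-0.    -0.213 -0.977]
 [-1.    -0.001  0.001]]
```

View pics/w2.png

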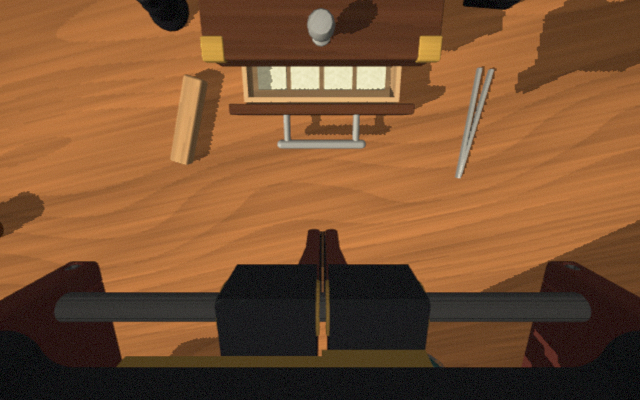

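The chest sits square in the wrist view: bar ends at (279,144) and (363,145), knob head at about (320,22), closed fingertips at (322,232). I'll cross-check these against the earlier measurement.

Run:
```python
from h import *
W,T,S=load('w2'),load('top0'),load('scene0')
a,b=onz(W,279,144,32),onz(W,363,145,32); print(a,b,(a+b)/2, onz(W,320,22,121))
t=(T,255+376.5/6-.5,155+312.5/6-.5); s=(S,265+332.5/6-.5,160+185.5/6-.5)
print(tri(t,(W,320,22)),tri(s,(W,320,22)))
p,r=tool(); print('to bar in tool', r.inv().apply((a+b)/2-p))
print('knob', r.inv().apply(onz(W,320,22,121)-p))
```

```text
[484.29585216  70.33086872  32.        ] [460.67913013 -31.90576227  32.        ] [472.48749114  19.21255323  32.        ] [577.21562357  -3.34350932 121.        ]
(array([578.28240422,  -3.18947204, 118.1676965 ]), np.float64(0.767324235085856)) (array([575.96312974,  -3.30431812, 125.85878429]), np.float64(0.6185586373490001))
to bar in tool [207.40432774  48.27415806  -2.81671563]
knob [118.3161679  155.32957644  -3.25813463]
```

```bash
python3 -m crank '[{"x":6,"y":0,"z":-0.3,"rx":0,"ry":0,"rz":0,"hand":1},{"x":12,"y":0,"z":-0.3,"rx":0,"ry":0,"rz":0,"hand":1},{"x":17,"y":0,"z":-0.3,"rx":0,"ry":0,"rz":0,"hand":1},{"x":20.8,"y":0,"z":-0.3,"rx":0,"ry":0,"rz":0,"hand":1},{"x":20.8,"y":1.5,"z":-0.3,"rx":0,"ry":0,"rz":0,"hand":1},{"x":20.8,"y":3,"z":-0.3,"rx":0,"ry":0,"rz":0,"hand":1},{"x":20.8,"y":4,"z":-0.3,"rx":0,"ry":0,"rz":0,"hand":1},{"x":20.8,"y":5,"z":-0.3,"rx":0,"ry":0,"rz":0,"hand":1},{"x":20.8,"y":6,"z":-0.3,"rx":0,"ry":0,"rz":0,"hand":1},{"x":20.8,"y":7,"z":-0.3,"rx":0,"ry":0,"rz":0,"hand":1},{"x":20.8,"y":7,"z":-0.3,"rx":0,"ry":0,"rz":0,"hand":1}]'
python3 - <<'E'
from h import *
c=arm.camera('wrist'); E=np.array(c['extrinsics']); o=-E[:3,:3].T@E[:3,3]; p,r=tool(); print('cam in tool',r.inv().apply(o-p))
E
```

```text
clock: 3.08
tool_pos: [496.2, 15.3, 31.9]
orientation: [0.443, 0.552, 0.442, -0.551]
wrist_force: [-0.0, 0.2, 0.4]
finger_gap: 0.5
cam in tool [-1.45760373e+02  7.53060720e+01 -1.37242980e-01]
```

```bash
python3 -m crank '[{"x":0,"y":0.4,"z":0,"rx":0,"ry":0,"rz":0,"hand":1},{"x":0,"y":0.8,"z":0,"rx":0,"ry":0,"rz":0,"hand":1},{"x":0,"y":1.2,"z":0,"rx":0,"ry":0,"rz":0,"hand":1},{"x":0,"y":1.5,"z":0,"rx":0,"ry":0,"rz":0,"hand":1},{"x":0,"y":1.5,"z":0,"rx":0,"ry":0,"rz":0,"hand":1},{"x":0,"y":1.5,"z":0,"rx":0,"ry":0,"rz":0,"hand":1}]'
python3 - <<'E'
from h import *
snap('wrist','w3')
E
```

```text
clock: 3.88
tool_pos: [507.2, 12.7, 31.1]
orientation: [-0.442, -0.55, -0.444, 0.552]
wrist_force: [-4.6, 1.0, 0.7]
finger_gap: 0.6
```

View pics/w3.png

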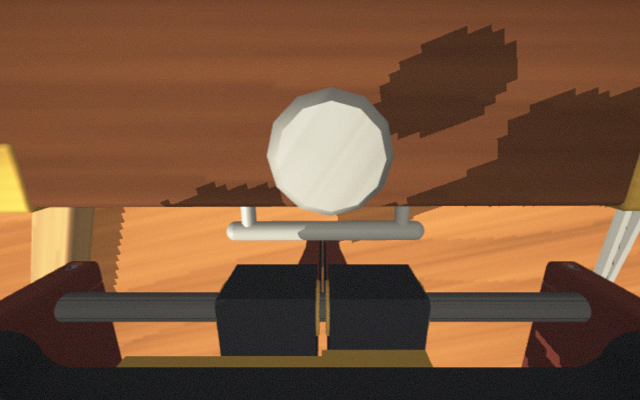

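The bar is at rows 222–240 and the fingers bear on it with about 5 N. The drawer is in the catch zone, so I push on.

```bash
python3 -m crank '[{"x":0,"y":0.2,"z":0,"rx":0,"ry":0,"rz":0,"hand":1},{"x":0,"y":0.4,"z":0,"rx":0,"ry":0,"rz":0,"hand":1},{"x":0,"y":0.6,"z":0,"rx":0,"ry":0,"rz":0,"hand":1},{"x":0,"y":0.6,"z":0,"rx":0,"ry":0,"rz":0,"hand":1},{"x":0,"y":0.6,"z":0,"rx":0,"ry":0,"rz":0,"hand":1}]'
```

```text
clock: 4.55
tool_pos: [507.4, 12.5, 30.9]
orientation: [-0.439, -0.548, -0.446, 0.554]
wrist_force: [-15.3, 6.0, 12.2]
finger_gap: 0.5
```

Run:
```python
from h import *
W=snap('wrist','w4'); s=arm.observe(); print(s['wrist_force'],s['ft_torque'],s['tool_pos'])
W3=load('w3')
x=np.array([.977,-.213,0]); kn=np.array([577,-3,121])
a,b=onz(W3,235,231,31),onz(W3,416,231,31); print('bar',a,b,((a+b)/2-kn)@x)
print('knob top',onz(W3,330,150,131))
l=onz(W3,325,206,93.5); print('lid front',(l-kn)@x)
p,r=tool(); print('tcp',(p-kn)@x,[r.as_matrix().round(3)])
i3,i4=[cv2.cvtColor(q['image'],cv2.COLOR_RGB2GRAY) for q in(W3,W)]
for i in(i3,i4): print(i[195:262:2,280])
cv2.imwrite('pics/w4c.png',cv2.resize(W['image'][80:380,200:450,::-1],None,fx=2,fy=2))
S=snap('scene','s4'); cv2.imwrite('pics/s4c.png',cv2.resize(S['image'][130:250,250:390,::-1],None,fx=5,fy=5,interpolation=2))
```

```text
[-15.05169768   4.69743642  12.48866684] [ 0.899321    2.54797394 -0.0159157 ] [507.43478416  12.52267971  30.87890006]
bar [533.36219818  57.34086116  31.        ] [511.42344515 -42.08319779  31.        ] -55.61515438157306
knob top [575.96213899  -3.68090357 131.        ]
lid front -21.795396059750725
tcp -71.27154665070711 [array([[-0.013,  0.976, -0.216],
       [ 0.002, -0.216, -0.976],
       [-1.   , -0.014,  0.001]])]
[ 63  61  53  61  56  56 172 179 179 181 176 173 171 106 112 136 162 186
 206 214 221 220 210 171 175 173 176 169 159 160 162 162 164 164]
[220 190  84  56  58  58  56  89 182 184 175 175 172 140 106 126 154 178
 203 212 217 219 217 182 174 178 177 171 160 165 166 164 164 166]
```

View pics/s4c.png

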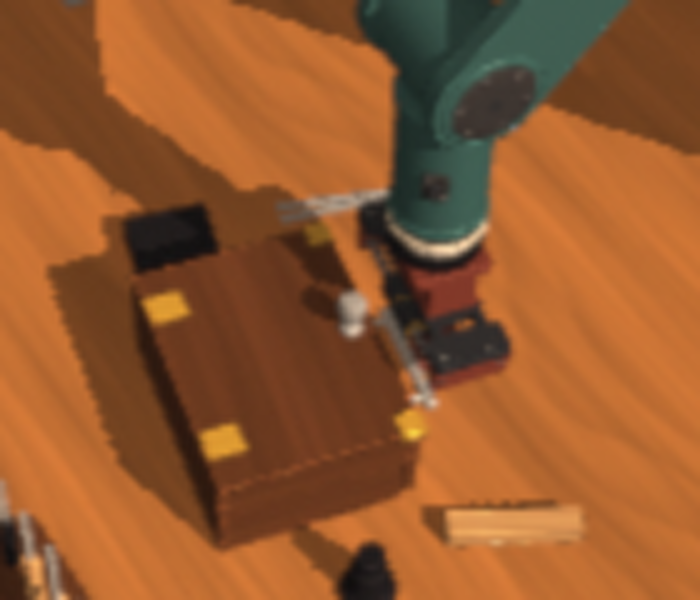

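```bash
python3 -m crank '[{"x":0,"y":0.2,"z":0,"rx":0,"ry":0,"rz":0,"hand":1},{"x":-0.2,"y":0.4,"z":0,"rx":0,"ry":0,"rz":0,"hand":1},{"x":-0.2,"y":0.4,"z":0,"rx":0,"ry":0,"rz":0,"hand":1}]'
python3 -m crank '[{"x":0,"y":-0.6,"z":0,"rx":0,"ry":0,"rz":0,"hand":1},{"x":0,"y":-1.2,"z":0,"rx":0,"ry":0,"rz":0,"hand":1},{"x":0,"y":-2,"z":0,"rx":0,"ry":0,"rz":0,"hand":1},{"x":0,"y":-2,"z":0,"rx":0,"ry":0,"rz":0,"hand":1}]'
python3 - <<'E'
from h import *
W=snap('wrist','w5'); g=cv2.cvtColor(W['image'],cv2.COLOR_RGB2GRAY)
cv2.imwrite('pics/w5c.png',cv2.resize(W['image'][0:330,200:450,::-1],None,fx=1.8,fy=1.8)); print(g[130:240:2,290])
E
```

```text
clock: 5.03
tool_pos: [507.5, 12.4, 31.2]
orientation: [-0.437, -0.546, -0.448, 0.556]
wrist_force: [-18.8, 7.1, 1.9]
finger_gap: 0.2
clock: 5.52
tool_pos: [499.9, 14.3, 34.1]
orientation: [0.443, 0.552, 0.442, -0.551]
wrist_force: [0.2, -1.0, -0.4]
finger_gap: 0.3
[214 216 213 216 215 215 209 206 202 199 191 188 119  83  84  84  76  86
  84  84  90  91  91  91  87  73 106 107 166 165 169 172 168 171 172 169
 166 163 128  98 125 150 172 195 203 207 208 200 169 162 169 169 169 159
 150]
```

View pics/w5c.png

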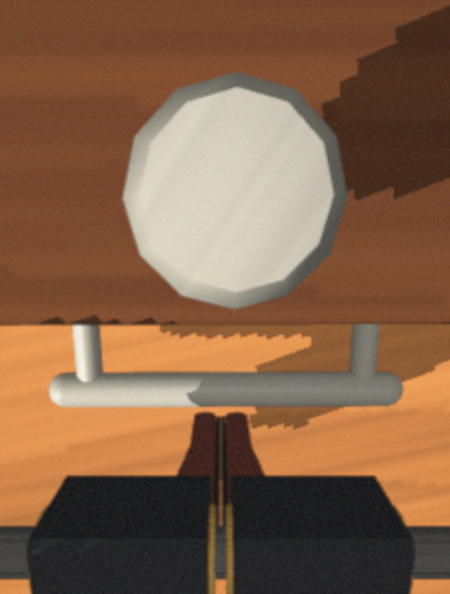

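The bar ends are now at (228,217) and (424,217), the knob's top is centred near (331,104), and the drawer front is hidden under the lid. Extra push to 20 N moved nothing, so the drawer is home. Next I compute the move to the knob.

Run:
```python
from h import *
W=load('w5'); p,r=tool(); print(p)
k=onz(W,331.7,104,131); a,b=onz(W,228,216.5,31),onz(W,424,216.5,31); print(k,a,b); 
yv=(a-b)/np.linalg.norm(a-b); print('y axis',yv, 'bar-knob in tool',r.inv().apply((a+b)/2-k), 'knob in tool',r.inv().apply(k-p))
```

```text
[500.26997102  14.25492024  34.11835464]
[575.12201057  -3.75520455 131.        ] [534.34403004  61.55271297  31.        ] [510.46981661 -46.69103001  31.        ]
y axis [0.21538313 0.97652962 0.        ] bar-knob in tool [ 99.89533797 -54.08063361   0.46321608] knob in tool [-96.7327329   77.16203424   1.42985498]
```

```bash
python3 -m crank '[{"x":-5,"y":0,"z":0.1,"rx":0,"ry":0,"rz":0,"hand":1},{"x":-10,"y":0,"z":0.1,"rx":0,"ry":0,"rz":0.15,"hand":0.2},{"x":-16,"y":1,"z":0.1,"rx":0,"ry":0,"rz":0.3,"hand":0.2},{"x":-16,"y":2.75,"z":0.1,"rx":0,"ry":0,"rz":0.45,"hand":0.2},{"x":-16,"y":2.75,"z":0.1,"rx":0,"ry":0,"rz":0.6,"hand":0.2},{"x":-16,"y":2.75,"z":0.1,"rx":0,"ry":0,"rz":0.6,"hand":0.2},{"x":-16,"y":2.75,"z":0.1,"rx":0,"ry":0,"rz":0.6,"hand":0.2}]'
python3 - <<'E'
from h import *
W=snap('wrist','w6'); p,r=tool(); print(p); print('knob in tool',r.inv().apply(np.array([576,-3.5,121.5])-p)); print('proj',proj(W,[576,-3.5,121.5]))
E
```

```text
clock: 6.45
tool_pos: [527.3, 7.1, 194.4]
orientation: [0.586, 0.657, 0.26, -0.396]
wrist_force: [0.3, -0.3, 0.0]
finger_gap: 57.3
[528.12669313   7.01102142 194.77074913]
knob in tool [88.14778585 -0.94704565 -0.09334919]
proj (np.float64(322.2675233494599), np.float64(210.46241649802403))
```

View pics/w6.png

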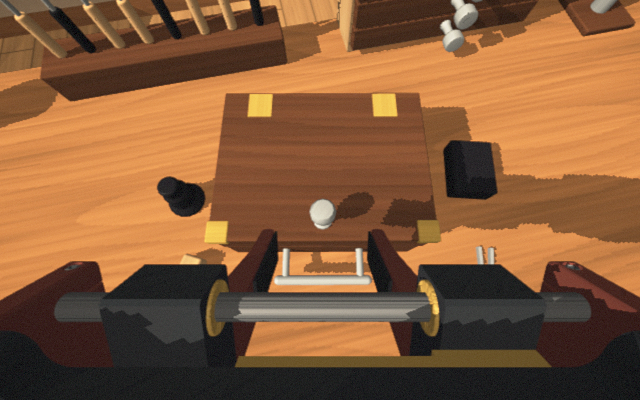

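The knob head at (322,212) matches its predicted pixel (322,210), and it sits between the open fingers. I advance and grip.

```bash
python3 -m crank '[{"x":4.5,"y":-0.1,"z":0,"rx":0,"ry":0,"rz":0,"hand":0.2},{"x":7.5,"y":-0.1,"z":0,"rx":0,"ry":0,"rz":0,"hand":0.2},{"x":9,"y":-0.1,"z":0,"rx":0,"ry":0,"rz":0,"hand":0.2},{"x":9,"y":-0.1,"z":0,"rx":0,"ry":0,"rz":0,"hand":0.2},{"x":9,"y":-0.1,"z":0,"rx":0,"ry":0,"rz":0,"hand":1},{"x":9,"y":-0.1,"z":0,"rx":0,"ry":0,"rz":0,"hand":1},{"x":9,"y":-0.1,"z":0,"rx":0,"ry":0,"rz":0,"hand":1},{"x":9,"y":-0.1,"z":0,"rx":0,"ry":0,"rz":0,"hand":1},{"x":9,"y":-0.1,"z":0,"rx":0,"ry":0,"rz":0,"hand":1},{"x":9,"y":-0.1,"z":0,"rx":0,"ry":0,"rz":0,"hand":1}]' 20
python3 - <<'E'
from h import *
p,r=tool(); M=r.as_matrix(); print(p,M.round(3))
# arc: rigid rotation of TCP about hinge, tool frame at start
cx=M[:,1].copy(); cx[2]=0; cx/=np.linalg.norm(cx); hy=np.cross([0,0,1],cx)
k=np.array([576,-3.5,121.5]); h=k+152*cx; h[2]=85.5
for f in [.1,.2,.3,.4,.5,.6,.7,.8,.87]:
    Q=R.from_rotvec(hy*f); n=h+Q.apply(p-h)
    print(f,(r.inv().apply(n-p)/10).round(2),(r.inv()*Q*r).as_rotvec().round(3))
E
```

```text
clock: 7.75
tool_pos: [578.9, -1.2, 137.3]
orientation: [0.585, 0.644, 0.258, -0.42]
wrist_force: [-2.2, -40.5, 8.3]
finger_gap: 24.9
[578.88589933  -1.23100594 137.25549293] [[ 0.515  0.823 -0.24 ]
 [-0.159 -0.183 -0.97 ]
 [-0.843  0.537  0.037]]
0.1 [-0.92  1.29  0.04] [-0.004  0.    -0.1  ]
0.2 [-1.71  2.66  0.07] [-0.009  0.    -0.2  ]
0.3 [-2.35  4.11  0.1 ] [-0.013  0.    -0.3  ]
0.4 [-2.85  5.61  0.12] [-0.017 -0.    -0.4  ]
0.5 [-3.2   7.15  0.14] [-0.022  0.    -0.5  ]
0.6 [-3.39  8.73  0.15] [-0.026  0.    -0.599]
0.7 [-3.42 10.31  0.15] [-0.03   0.    -0.699]
0.8 [-3.29 11.89  0.14] [-0.035 -0.    -0.799]
0.87 [-3.11 12.98  0.14] [-0.038  0.    -0.869]
```

The tool stopped about 13 mm short with a 40 N side force, so I look before going further.

Run:
```python
from h import *
s=arm.observe(); print(s['wrist_force'],s['ft_torque'],s['joint_pos'].round(3),s['finger_gap'])
W=snap('wrist','w7');S=snap('scene','s7')
a=cv2.resize(W['image'][120:400,120:520],(560,392)); b=cv2.resize(S['image'][130:250,270:390],(240*2,240*2),interpolation=2)
im=np.zeros((600,800,3),np.uint8); im[:392,:400]=W['image'][8:400,120:520]; im[:400,400:]=cv2.resize(S['image'][150:250,270:370],(400,400),interpolation=2)
cv2.imwrite('pics/c7.png',im[:400,:,::-1])
```

```text
[ -2.17337417 -40.51133636   8.3140613 ] [-6.29658507 -0.12189253 -3.31937378] [-0.031  0.32   2.113 -0.748  0.212  2.467] 24.92773553444668
```

View pics/c7.png

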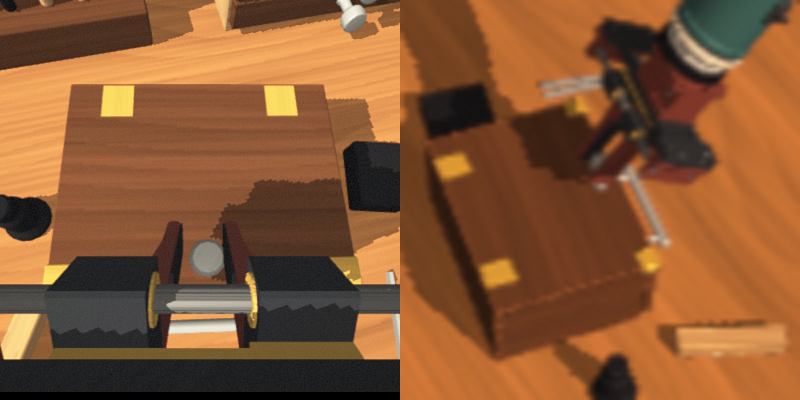

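Joint 5 is at its 0.21 limit, so the 0.6 rad tilt isn't reachable this low. Nothing was displaced. I'll open, back out and go in with less tilt.

```bash
python3 -m crank '[{"x":0,"y":0,"z":0,"rx":0,"ry":0,"rz":0,"hand":0.2},{"x":0,"y":0,"z":0,"rx":0,"ry":0,"rz":0,"hand":0.2},{"x":0,"y":0,"z":0,"rx":0,"ry":0,"rz":0,"hand":0.2},{"x":-3,"y":0,"z":0,"rx":0,"ry":0,"rz":0,"hand":0.2},{"x":-6,"y":0,"z":0,"rx":0,"ry":0,"rz":0,"hand":0.2},{"x":-9,"y":0,"z":0,"rx":0,"ry":0,"rz":0,"hand":0.2},{"x":-9,"y":0,"z":0,"rx":0,"ry":0,"rz":0,"hand":0.2},{"x":-9,"y":0,"z":0,"rx":0,"ry":0,"rz":0,"hand":0.2}]'
python3 - <<'E'
from h import *
s=arm.observe(); print(s['joint_pos'].round(3)); p,r=tool(); print(p,r.as_matrix().round(3))
c=np.array([.977,-.214,0]); k=np.array([576,-3.5,121.5])
for t in (.1,.15):
    d=np.sin(t)*c-np.array([0,0,np.cos(t)]); G=np.c_[d,np.cos(t)*c+np.array([0,0,np.sin(t)]),np.cross(d,np.cos(t)*c+np.array([0,0,np.sin(t)]))]
    for back in(60,-2): print(t,back,r.inv().apply(k-d*back-p)/10,(r.inv()*R.from_matrix(G)).as_rotvec())
E
```

```text
clock: 8.85
tool_pos: [534.2, 20.1, 212.3]
orientation: [0.584, 0.648, 0.261, -0.413]
wrist_force: [-0.5, -0.6, -0.1]
finger_gap: 70.2
[ 0.011  0.117  2.116 -0.413  0.383  2.15 ]
[534.19354847  20.05773062 212.34455922] [[ 0.523  0.821 -0.23 ]
 [-0.144 -0.181 -0.973]
 [-0.84   0.542  0.024]]
0.1 60 [4.81816789 1.66506776 1.2655782 ] [-0.00808764  0.028129   -0.47292451]
0.1 -2 [10.3353519  -1.15917935  1.10926657] [-0.00808764  0.028129   -0.47292451]
0.15 60 [4.68827692 1.39465783 1.26968307] [-0.00736815  0.02826939 -0.42292808]
0.15 -2 [10.3396816  -1.15016569  1.10912974] [-0.00736815  0.02826939 -0.42292808]
```

```bash
python3 -m crank '[{"x":1,"y":0.5,"z":0.6,"rx":0,"ry":0.01,"rz":-0.16,"hand":0.2},{"x":2,"y":1,"z":1.25,"rx":0,"ry":0.02,"rz":-0.32,"hand":0.2},{"x":4.8,"y":1.65,"z":1.25,"rx":-0.01,"ry":0.03,"rz":-0.47,"hand":0.2},{"x":4.8,"y":1.65,"z":1.25,"rx":-0.01,"ry":0.03,"rz":-0.47,"hand":0.2},{"x":4.8,"y":1.65,"z":1.25,"rx":-0.01,"ry":0.03,"rz":-0.47,"hand":0.2},{"x":4.8,"y":1.65,"z":1.25,"rx":-0.01,"ry":0.03,"rz":-0.47,"hand":0.2}]'
python3 - <<'E'
from h import *
s=arm.observe(); print(s['joint_pos'].round(3)); p,r=tool(); print(p,r.as_matrix().round(3))
print('knob in tool',r.inv().apply(np.array([576,-3.5,121.5])-p))
E
```

```text
clock: 9.6
tool_pos: [568.2, -1.9, 181.2]
orientation: [0.471, 0.573, 0.415, -0.527]
wrist_force: [-0.5, 0.1, -1.0]
finger_gap: 70.2
[-0.119  0.327  1.729 -0.011  0.984  1.671]
[568.19012655  -1.87877017 181.20228052] [[ 0.1    0.972 -0.212]
 [-0.021 -0.211 -0.977]
 [-0.995  0.102 -0.001]]
knob in tool [ 6.02041851e+01  1.85464736e+00 -3.45468958e-02]
```

```bash
python3 -m crank '[{"x":3,"y":0.2,"z":0,"rx":0,"ry":0,"rz":0,"hand":0.2},{"x":5,"y":0.2,"z":0,"rx":0,"ry":0,"rz":0,"hand":0.2},{"x":6.2,"y":0.2,"z":0,"rx":0,"ry":0,"rz":0,"hand":0.2},{"x":6.2,"y":0.2,"z":0,"rx":0,"ry":0,"rz":0,"hand":0.2},{"x":6.2,"y":0.2,"z":0,"rx":0,"ry":0,"rz":0,"hand":1},{"x":6.2,"y":0.2,"z":0,"rx":0,"ry":0,"rz":0,"hand":1},{"x":6.2,"y":0.2,"z":0,"rx":0,"ry":0,"rz":0,"hand":1},{"x":6.2,"y":0.2,"z":0,"rx":0,"ry":0,"rz":0,"hand":1},{"x":6.2,"y":0.2,"z":0,"rx":0,"ry":0,"rz":0,"hand":1},{"x":6.2,"y":0.2,"z":0,"rx":0,"ry":0,"rz":0,"hand":1}]' 20
cat > arc.py <<'E'
from h import *
import sys
s=arm.observe(); print(s['joint_pos'].round(3),s['wrist_force'].round(1)); p,r=tool(); M=r.as_matrix(); print(p,M.round(3))
cx=np.array([.977,-.214,0]); hy=np.array([.214,.977,0])
k=np.array([576,-3.5,121.5]); h=k+152*cx; h[2]=85.5
now=-13.3+np.degrees(np.arctan2(p[2]-2-h[2],(h-p)@cx)); print('lid now ~',np.radians(now))
for f in map(float,sys.argv[1:]):
    Q=R.from_rotvec(hy*f); n=h+Q.apply(p-h)
    print(f,(r.inv().apply(n-p)/10).round(2),(r.inv()*Q*r).as_rotvec().round(3))
E
python3 arc.py .1 .2 .3 .4 .5 .6 .7 .8 .87
```

```text
clock: 10.85
tool_pos: [577.9, -4.3, 120.0]
orientation: [0.471, 0.573, 0.415, -0.527]
wrist_force: [-1.5, -2.4, 1.2]
finger_gap: 22.1
[-0.121  0.418  1.769 -0.012  0.852  1.671] [-1.5 -2.4  1.2]
[577.86788602  -4.34605491 120.04202195] [[ 0.1    0.972 -0.212]
 [-0.021 -0.211 -0.977]
 [-0.995  0.102 -0.   ]]
lid now ~ -0.018552538077322506
0.1 [-1.43  0.57  0.  ] [ 0.   0.  -0.1]
0.2 [-2.8   1.28  0.  ] [ 0.   0.  -0.2]
0.3 [-4.08  2.12  0.  ] [ 0.     0.001 -0.3  ]
0.4 [-5.28  3.09  0.  ] [ 0.     0.001 -0.4  ]
0.5 [-6.38  4.17  0.  ] [ 0.     0.001 -0.5  ]
0.6 [-7.36  5.35  0.01] [ 0.     0.001 -0.6  ]
0.7 [-8.22  6.63  0.01] [ 0.     0.001 -0.7  ]
0.8 [-8.94  7.99  0.01] [ 0.001  0.002 -0.8  ]
0.87 [-9.37  8.98  0.01] [ 0.001  0.002 -0.87 ]
```

Gripped, with a 22 mm gap on a 23 mm head. Now I lift along the arc to 0.4 rad and check.

```bash
python3 -m crank '[{"x":-0.72,"y":0.27,"z":0,"rx":0,"ry":0,"rz":-0.05,"hand":1},{"x":-1.43,"y":0.57,"z":0,"rx":0,"ry":0,"rz":-0.1,"hand":1},{"x":-2.12,"y":0.92,"z":0,"rx":0,"ry":0,"rz":-0.15,"hand":1},{"x":-2.8,"y":1.28,"z":0,"rx":0,"ry":0,"rz":-0.2,"hand":1},{"x":-3.45,"y":1.7,"z":0,"rx":0,"ry":0,"rz":-0.25,"hand":1},{"x":-4.08,"y":2.12,"z":0,"rx":0,"ry":0,"rz":-0.3,"hand":1},{"x":-4.7,"y":2.6,"z":0,"rx":0,"ry":0,"rz":-0.35,"hand":1},{"x":-5.28,"y":3.09,"z":0,"rx":0,"ry":0,"rz":-0.4,"hand":1},{"x":-5.28,"y":3.09,"z":0,"rx":0,"ry":0,"rz":-0.4,"hand":1}]'
python3 arc.py .1 .2 .3 .4 .47 .5
```

```text
clock: 11.98
tool_pos: [602.3, -9.7, 175.1]
orientation: [-0.357, -0.478, -0.521, 0.61]
wrist_force: [-2.8, -1.9, -0.5]
finger_gap: 22.0
[-0.144  0.582  1.339  0.021  1.52   1.637] [-2.8 -1.9 -0.5]
[602.2875538   -9.67352651 175.062551  ] [[-0.288  0.934 -0.212]
 [ 0.063 -0.203 -0.977]
 [-0.955 -0.295 -0.001]]
lid now ~ 0.37876258907293714
0.1 [-1.43  0.56  0.  ] [ 0.   0.  -0.1]
0.2 [-2.8   1.26  0.  ] [ 0.   0.  -0.2]
0.3 [-4.09  2.09  0.  ] [ 0.     0.001 -0.3  ]
0.4 [-5.3   3.05  0.01] [ 0.     0.001 -0.4  ]
0.47 [-6.08  3.79  0.01] [ 0.     0.001 -0.47 ]
0.5 [-6.4   4.12  0.01] [ 0.     0.001 -0.5  ]
```

```bash
python3 -m crank '[{"x":-0.72,"y":0.27,"z":0,"rx":0,"ry":0,"rz":-0.05,"hand":1},{"x":-1.43,"y":0.56,"z":0,"rx":0,"ry":0,"rz":-0.1,"hand":1},{"x":-2.12,"y":0.9,"z":0,"rx":0,"ry":0,"rz":-0.15,"hand":1},{"x":-2.8,"y":1.26,"z":0,"rx":0,"ry":0,"rz":-0.2,"hand":1},{"x":-3.45,"y":1.67,"z":0,"rx":0,"ry":0,"rz":-0.25,"hand":1},{"x":-4.09,"y":2.09,"z":0,"rx":0,"ry":0,"rz":-0.3,"hand":1},{"x":-4.7,"y":2.56,"z":0,"rx":0,"ry":0,"rz":-0.35,"hand":1},{"x":-5.3,"y":3.05,"z":0,"rx":0,"ry":0,"rz":-0.4,"hand":1},{"x":-6.1,"y":3.8,"z":0,"rx":0,"ry":0,"rz":-0.47,"hand":1},{"x":-6.1,"y":3.8,"z":0,"rx":0,"ry":0,"rz":-0.47,"hand":1},{"x":-6.1,"y":3.8,"z":0,"rx":0,"ry":0,"rz":-0.47,"hand":1},{"x":-6.1,"y":3.8,"z":0,"rx":0,"ry":0,"rz":-0.47,"hand":1}]'
python3 arc.py
python3 - <<'E'
from h import *
S=snap('scene','s9'); T=snap('top','t9')
im=np.zeros((450,800,3),np.uint8); im[:,:400]=cv2.resize(S['image'][150:240,270:350],(400,450),interpolation=2); im[:,400:]=cv2.resize(T['image'][155:245,280:360],(400,450),interpolation=2)
cv2.imwrite('pics/c9.png',im[:,:,::-1])
E
```

```text
clock: 13.48
tool_pos: [656.1, -21.3, 221.9]
orientation: [-0.207, -0.346, -0.617, 0.676]
wrist_force: [2.0, -4.3, -6.8]
finger_gap: 22.1
[-0.159  0.911  0.762  0.049  2.23   1.64 ] [ 2.  -4.3 -6.8]
[656.11214648 -21.30551376 221.94958711] [[-0.675  0.706 -0.212]
 [ 0.147 -0.153 -0.977]
 [-0.723 -0.691 -0.001]]
lid now ~ 0.8588223855752066
```

View pics/c9.png

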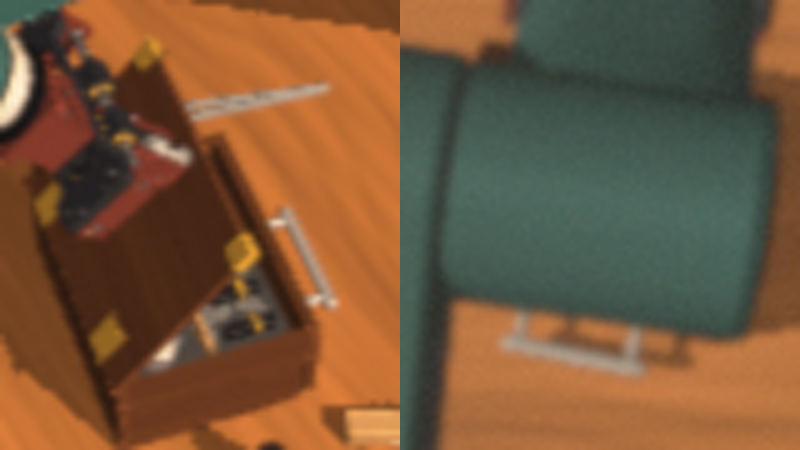

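The lid stands open in the gripper and the tray is visible. The front brass corner is at scene pixel (318.6,200.4). In the top view the bar ends are at crop (507,343) and (641,371), i.e. pixels (301.4,223.6) and (328.2,229.2). One numeric check of lid angle, drawer and steadiness, then I hand in.

```bash
python3 -m crank '[{"x":0,"y":0,"z":0,"rx":0,"ry":0,"rz":0,"hand":1},{"x":0,"y":0,"z":0,"rx":0,"ry":0,"rz":0,"hand":1},{"x":0,"y":0,"z":0,"rx":0,"ry":0,"rz":0,"hand":1},{"x":0,"y":0,"z":0,"rx":0,"ry":0,"rz":0,"hand":1}]'
python3 - <<'E'
from h import *
S,T=load('s9'),load('t9'); cx=np.array([.977,-.214,0]); hy=np.array([.214,.977,0])
k=np.array([576,-3.5,121.5]); h=k+152*cx; h[2]=85.5
b=np.array([586.6,99,94])
for f in(.7,.8,.87,.95,1.03): print(f,np.round(proj(S,h+R.from_rotvec(hy*f).apply(b-h)),1))
m=(onz(T,301.4,223.6,30)+onz(T,328.2,229.2,30))/2; print('bar rel knob',(m-k)@cx,'home -53')
s=arm.observe(); print(s['joint_velocities'].round(4),s['wrist_force'])
E
python3 arc.py
```

```text
clock: 14.08
tool_pos: [656.2, -21.3, 222.0]
orientation: [-0.206, -0.345, -0.617, 0.676]
wrist_force: [3.5, -3.3, -8.8]
finger_gap: 21.8
0.7 [322.3 201.4]
0.8 [319.4 200.4]
0.87 [317.2 199.9]
0.95 [314.5 199.5]
1.03 [311.6 199.2]
bar rel knob -54.54965198788578 home -53
[ 0.0009  0.0002  0.0003  0.0004 -0.0002 -0.    ] [ 3.52030599 -3.33853627 -8.81594092]
[-0.159  0.912  0.761  0.049  2.232  1.64 ] [ 3.5 -3.3 -8.8]
[656.16982911 -21.34928715 222.01562618] [[-0.677  0.705 -0.213]
 [ 0.148 -0.153 -0.977]
 [-0.721 -0.692 -0.001]]
lid now ~ 0.8594080749126057
```

```bash
python3 -c "
from station import arm
print(arm.job_done()); s=arm.observe(); print(s['clock'],s['finger_gap'],s['tool_pos'],s['wrist_force'])"
```

```text
the job is handed in; nothing more can be done
None
the job is handed in; nothing more can be done
```

I pushed the drawer home with the closed fingers on its bar pull, then gripped the lid knob and lifted the lid along its arc. I handed in at about 14 s of the 53 s, with the fingers still holding the lid. The hand-in gave no verdict.

**Last checks**
- **Lid angle:** about 0.86 rad from the tool pose and 0.83 rad from the brass corner in the scene view. Both are inside 0.72–1.03 rad.
- **Grip:** the arm was still. The finger gap was 22 mm on the 23 mm knob head, with about 10 N at the wrist.
- **Drawer:** it met a firm stop that did not move under 20 N. The images put the pull 54–54.5 mm in front of the knob, against 53 mm for fully home. That is 1–1.5 mm off, within both the camera error and the 3 mm limit. I never saw the click itself.

**What went wrong**
- **First move:** the first call was refused because every key is needed in each row, and the arm did not move.
- **First grasp:** with the tool tilted 0.6 rad, joint 5 came to its range limit. The fingers closed 13 mm short, with a side force of about 40 N on the wrist. I opened, backed out and grasped cleanly at 0.1 rad tilt.
- **Other things on the bench:** I saw none of them shifted in the pictures, but did not measure them again.

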